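# Close up the slide store

## Task

Close up the microscope slides: with the fingertips push both drawers of the grey slide cabinet fully shut, and push the open lid of the flat slide box over so that it falls fully shut. Push only: do not pick up the slide box or shove it across the bench (it should stay where it stands), and leave the bottles, dish, boxes and other things around undisturbed.

Things in the scene. Friction and masses are not known exactly. Their poses are not given: they have to be found in the camera images.
- cabinet: grey metal slide cabinet with two white-fronted drawers side by side, 160 deep (x) x 200 wide (y) x 86 mm high, fixed to the bench; origin under the centre of its case, its z up, its x axis points from the front to the back, so the drawers open toward its -x. The case front is 80 mm before the origin
- drawer_left (a joint): travel of the left drawer in m: 0 is fully shut (its front panel against the case), up to 0.09 pulled out toward the cabinet's own -x; slides with about 1.5 N of friction and stays where it is left
- drawer_right (a joint): travel of the right drawer in m: 0 is fully shut (its front panel against the case), up to 0.09 pulled out toward the cabinet's own -x; slides with about 1.5 N of friction and stays where it is left
- left_front (a point): centre of the face that the robot sees of the left drawer's front panel (left and right as seen by the robot); moves with the drawer. The panel is upright, 95 mm wide and 8 mm thick, from 14 to 82 mm above the bench, this point at 55 mm. A 40 mm wide steel lip sticks out 9 mm from its foot, 18 to 22 mm above the bench: push on the plain panel above it, along the cabinet's +x
- right_front (a point): centre of the face that the robot sees of the right drawer's front panel (left and right as seen by the robot); moves with the drawer. The panel is upright, 95 mm wide and 8 mm thick, from 14 to 82 mm above the bench, this point at 55 mm. A 40 mm wide steel lip sticks out 9 mm from its foot, 18 to 22 mm above the bench: push on the plain panel above it, along the cabinet's +x
- slide_box: flat blue box for microscope slides with a hinged lid, loose on the bench, 0.3 kg, base about 98 (x) x 170 (y) x 26 mm high; origin under its centre, z up. The hinge runs along its y at x = +51 mm, z = 27 mm, on the side away from the robot. The lid is a 12 mm deep, 98 mm wide cover
- slide_box_lid (a joint): angle of the slide box's lid in rad: 0 is shut, it starts open, leaning back past upright at about 1.9 (its limit is 1.92, its free edge then about 120 mm above the bench and 85 mm behind the box's centre). Very light hinge: less than 1 N at the free edge moves it; once pushed well past upright toward the box's -x (below about 1.1 rad) it falls shut by itself
- lid_edge (a point): middle of the lid's free long edge (98 mm from the hinge, halfway through the lid's depth); moves with the lid. With the lid open the outside of the lid faces away from the robot, along the box's +x
- tip_box: blue and white box of pipette tips, 86x124x71 mm, loose on the bench, origin under its centre; a bystander
- petri_dish: round petri dish 62 mm wide, 14 mm high, lying loose on top of the cabinet; a bystander
- reagent_bottle: small bottle 30 mm wide, 62 mm high, standing loose on the rear of the cabinet's top; a bystander
- dropper_bottle: brown bottle 34 mm wide, 70 mm high, standing loose beside one short side of the slide box, about 30 mm from it; a bystander
- cassette_a: flat white test cassette 70x20x5 mm lying on the bench in front of the cabinet; a bystander
- cassette_b: a second, like cassette_a; a bystander
- timer: white bench timer 62x66x17 mm lying on the bench; a bystander
Things that resemble listed ones, but are neither listed nor needed, are in the scene too. There is more than one size of the slide_box; the one meant has the size given above.

How it is judged:
By the outcome, as a careful person would: the job done as asked, in the order asked, and still so for the second after the job is handed in, with the robot touching nothing.
It also fails if it takes over 58 s, if anything falls off the work surface, if the arm or the gripper's body presses on something with over 40 N, if the wrist force passes 120 N, or if a joint passes its speed limit or range.

## Robot

A 6-joint arm with a two-finger parallel gripper is mounted at the origin on a cart in front of the work surface, level with it; the furniture and walls round the work are solid. World frame = base frame: x ahead of the robot, y to its left, z up, the work surface at z = 0. Lengths are in m, angles in rad, forces in N, time in s.
With the tool pointing down it reaches from about 0.35 to 0.725 m from the base axis. Payload 6 kg.
Tool frame: the origin (TCP) lies on the front face of the gripper's body, between the roots of the fingers; the fingertips stand 73 mm ahead of it and the grasp point (between the pads) lies 54 mm ahead of it; z points along the fingers, y is the line along which they close (so a half turn about z gives the same grasp; the last joint's range is limited). The gripper opens to 85 mm and grips with 20 to 120 N. Pads are 22 mm wide; open, the fingers measure 114 mm over their backs; the gripper's body (76 mm by 85 mm) begins 54 mm behind the grasp point. The pads swing forward as they close: fully open they stand 13 mm farther back than shut.
Start: joints at [1.564, 0.04, 0.085, 0, -1.615, -0.334], TCP at [0.201, 0.565, 0.304] pointing down, gripper open.
Joint ranges: [-2.56, 2.56], [-1.29, 2.01], [-1.08, 1.49], [-3.29, 1.98], [-2.81, -0.18], [-2.99, 2.99]. Speed limits (rad/s): [2.57, 2.57, 3.01, 3.14, 3.14, 3.14].

## Interface

Orientations are given as a rotation vector (axis times angle).
In Python, from cell import * gives the robot as it stands.
- The arm moves only by the shell command python3 -m handwheel 'ROWS' [OPENING]. ROWS is JSON, a list of rows, each a list of 4 numbers: the shift along the tool's x, y, z in units of 0.4 m (1.0 is 0.4 m), then the turn about the tool's z in units of 90 degrees (1.0 is 90 degrees). A call has 1 to 20 rows; each row is the pose to reach, as a shift and turn from the pose commanded when the call began, along the tool's axes at that moment; what a row does not reach only later rows make up. A row lasts 1/8 s, in which the tool goes at most 62.5 mm and 10.7 degrees, less where a joint would pass 70% of its speed; a pose out of reach is approached as far as the arm can. A call with a number of a shift or a turn outside -1 to 1 is refused whole. A call with a gripper value outside its range is refused whole. OPENING is the closure, from -1 (fully open) to 1 (shut), set as the call begins (- or left out, the last holds). The fingers move at their own pace and stop on an object; the grip force is fixed at half the most. Time passes only in rows, so rows that repeat a pose let the fingers close. It gives the time, the measured TCP pose, the force, the opening and the grip force at its end, in the units of the state.
- get_state(): the state, without advancing time (a new reading comes with each control period).
- read_camera(name): name is "scene" or "top"; returns a dict with "pixels" (400x640x3 uint8, red, green, blue), "z_map" (400x640 float32, m along the optical axis (not along the pixel's ray), 0 where there is no reading), "fovy" (degrees; the focal length in pixels is half the picture's height over the tangent of half this angle, whatever the lens; pixels are square), "cx", "cy" (the principal point, pixels), "camera_from_world" (4x4, takes a point from world to camera coordinates). Camera axes: x right, y down, z forward; pixel columns grow to the right and rows downward; lengths in m; the calibration is good to about 2 mm. A picture is of the moment at which its call begins.
- finish_job(): hands the job in; it is judged then, once.
Trained networks look in the newest picture that a camera, given by its name, has taken for a name from the list of things; names that differ only in an ending like _2 or _b are one class to them, and where a whole thing is asked for, a point or a joint stands for the part that bears it (a point fixed in the world has none). Each returns a list of dicts, best first, with "score" (0 to 1); they miss things now and then, are a little off and sometimes report something else, mostly with a low value. They report only what shows in the picture. A call takes as long as a camera call. They do not tell look-alikes from the thing itself.
- masks_of(camera, query): "pixels" (400x640 bool, what is visible of it).
- spot_point(camera, query): "centre" ([x, y, z] in m, in world coordinates, good to about 4 mm: a listed point, or the origin of a listed thing).
The state is a dict: "t": time; "joint_pos": joint angles; "joint_vel": joint speeds; "joint_efforts": joint torques, N m; "eef_pos": TCP position; "tool_rot": TCP orientation; "force": force on the tool from outside, world axes, zero at the start; "torque": the same for the moment, N m; "grip_width": finger opening in m; "grip_force": force on a finger pad.
Only numpy, scipy, OpenCV 4.12 (cv2) and the standard library are available. Lean on these libraries where they do the work, as an engineer would, in place of code of your own. Each camera call takes 0.05 s, during which the arm holds its last target. There are 200 camera calls.

## Working session

There is one attempt and no reset: what is moved stays moved. The work goes in short steps, Python scripts to look and compute and a shell command to move; the robot and the scene stay as the last step left them, time stands still between calls to the robot, and variables do not carry over. Pictures are saved under pics/ and viewed, at most 10 in all, crops included, and the job is handed in when it is done.

```bash
mkdir -p pics
cat > h.py <<'E'
from cell import *
import numpy as np, cv2
from scipy.spatial.transform import Rotation as R
def cloud(c):
    h,w=c["z_map"].shape; f=h/2/np.tan(np.radians(c["fovy"])/2)
    u,v=np.meshgrid(np.arange(w),np.arange(h)); z=c["z_map"]
    p=np.stack([(u-c["cx"])/f*z,(v-c["cy"])/f*z,z,np.ones_like(z)],-1)
    return (p@np.linalg.inv(c["camera_from_world"]).T)[...,:3]
def save(c,n): cv2.imwrite(f"pics/{n}.png",c["pixels"][...,::-1])
E
python3 - <<'E'
from h import *
np.set_printoptions(precision=3,suppress=True)
for cam in("scene","top"):
    c=read_camera(cam);save(c,cam+"0");np.save(cam+"0.npy",cloud(c))
    for q in["cabinet","left_front","right_front","slide_box","lid_edge","tip_box","petri_dish","reagent_bottle","dropper_bottle","cassette_a","timer"]:
        print(cam,q,[(np.round(d["centre"],3).tolist(),round(d["score"],2)) for d in spot_point(cam,q)][:4])
s=get_state();print(s["t"],s["eef_pos"],R.from_rotvec(s["tool_rot"]).as_matrix())
E
```

```text
scene cabinet [([0.689, 0.009, 0.006], 0.8)]
scene left_front [([0.551, 0.055, 0.054], 0.68)]
scene right_front [([0.57, -0.044, 0.056], 0.93), ([0.38, -0.047, -0.005], 0.45)]
scene slide_box [([0.452, -0.324, 0.001], 0.58)]
scene lid_edge [([0.488, -0.609, 0.023], 0.83), ([0.532, -0.29, 0.116], 0.72), ([0.73, -0.039, 0.084], 0.31)]
scene tip_box [([0.469, 0.326, -0.006], 0.85), ([0.4, 0.108, -0.0], 0.73)]
scene petri_dish [([0.729, -0.037, 0.086], 0.74)]
scene reagent_bottle [([0.728, 0.049, 0.089], 0.59)]
scene dropper_bottle [([0.384, -0.209, 0.003], 0.46)]
scene cassette_a [([0.398, 0.11, -0.0], 0.63), ([0.374, 0.018, 0.002], 0.46), ([0.688, 0.009, -0.004], 0.46)]
scene timer [([0.381, -0.049, -0.005], 0.54)]
top cabinet [([0.692, 0.011, -0.001], 0.76), ([0.375, 0.018, -0.002], 0.23)]
top left_front [([0.547, 0.057, 0.054], 0.86)]
top right_front [([0.569, -0.047, 0.055], 0.7), ([0.694, 0.01, -0.005], 0.5)]
top slide_box [([0.453, -0.321, 0.0], 0.95), ([0.464, -0.59, -0.002], 0.61)]
top lid_edge [([0.492, -0.61, 0.023], 0.97), ([0.54, -0.287, 0.114], 0.89)]
top tip_box [([0.466, 0.323, -0.003], 0.9)]
top petri_dish [([0.728, -0.034, 0.084], 0.49), ([0.536, -0.284, 0.117], 0.17)]
top reagent_bottle [([0.726, 0.049, 0.092], 0.6)]
top dropper_bottle [([0.384, -0.208, -0.0], 0.42)]
top cassette_a [([0.376, 0.02, -0.002], 0.63), ([0.397, 0.108, 0.002], 0.6)]
top timer [([0.38, -0.054, -0.001], 0.49)]
1.2 [0.201 0.565 0.304] [[ 0.942 -0.334 -0.   ]
 [-0.334 -0.942 -0.   ]
 [ 0.     0.    -1.   ]]
```

View pics/scene0.png

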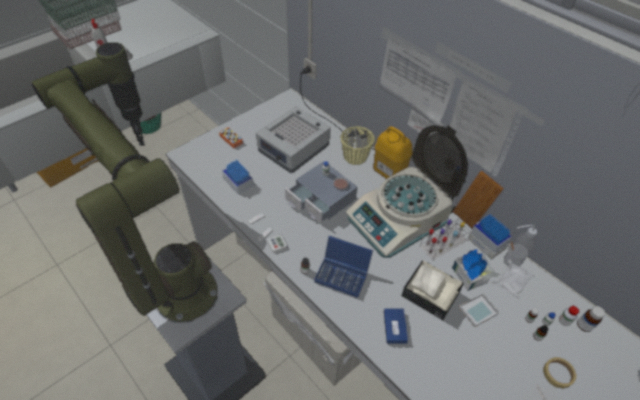

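View pics/top0.png

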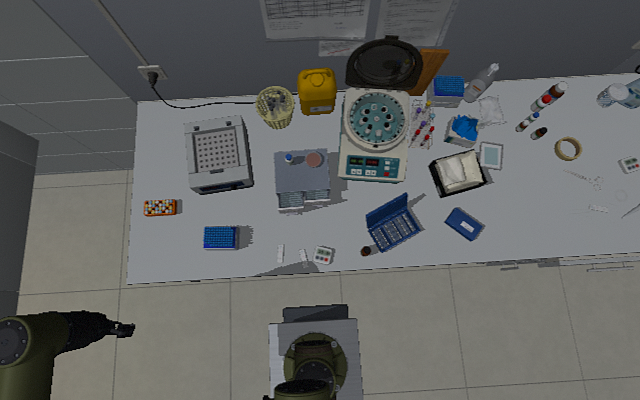

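Run:
```python
from h import *
np.set_printoptions(precision=3,suppress=True)
for cam in("scene","top"):
    P=np.load(cam+"0.npy").reshape(-1,3)
    b=P[(P[:,0]>.35)&(P[:,0]<.62)&(P[:,1]>-.48)&(P[:,1]<-.1)]
    lo=b[(b[:,2]>.018)&(b[:,2]<.032)]; hi=b[(b[:,2]>.1)&(b[:,2]<.135)]
    for n,q in(("low",lo),("high",hi)):
        print(cam,n,len(q),cv2.minAreaRect(q[:,:2].astype(np.float32)) if len(q) else 0,q.max(0) if len(q) else 0)
    # drawer fronts/case
    d=P[(P[:,0]>.5)&(P[:,0]<.82)&(abs(P[:,1])<.14)&(P[:,2]>.065)&(P[:,2]<.083)]
    for y in np.arange(-.11,.13,.02):
        q=d[abs(d[:,1]-y)<.006]; print(round(y,2),len(q),np.percentile(q[:,0],[2,50]) if len(q) else 0,end=' | ')
    t=P[(P[:,0]>.5)&(P[:,0]<.82)&(abs(P[:,1])<.16)&(P[:,2]>.083)&(P[:,2]<.09)]
    print(cv2.minAreaRect(t[:,:2].astype(np.float32)))
```

```text
scene low 451 ((0.45237112045288086, -0.2967662513256073), (0.12185301631689072, 0.23159313201904297), 25.497833251953125) [ 0.554 -0.208  0.032]
scene high 197 ((0.5351666212081909, -0.2907320261001587), (0.022749483585357666, 0.16925662755966187), 25.176698684692383) [ 0.577 -0.215  0.129]
-0.11 0 0 | -0.09 95 [0.575 0.687] | -0.07 38 [0.571 0.663] | -0.05 30 [0.571 0.644] | -0.03 31 [0.569 0.627] | -0.01 27 [0.569 0.639] | 0.01 32 [0.552 0.7  ] | 0.03 47 [0.548 0.671] | 0.05 32 [0.548 0.649] | 0.07 24 [0.548 0.656] | 0.09 20 [0.549 0.631] | 0.11 10 [0.614 0.716] | ((0.6711766719818115, -0.03462633490562439), (0.23465698957443237, 0.2950180768966675), 10.611478805541992)
top low 463 ((0.44746702909469604, -0.2873879671096802), (0.11282232403755188, 0.23867084085941315), 25.66668128967285) [ 0.545 -0.188  0.032]
top high 154 ((0.5337561368942261, -0.2836741507053375), (0.013664313592016697, 0.17129962146282196), 25.706235885620117) [ 0.575 -0.206  0.125]
-0.11 0 0 | -0.09 8 [0.571 0.616] | -0.07 36 [0.571 0.692] | -0.05 24 [0.57  0.596] | -0.03 21 [0.569 0.65 ] | -0.01 25 [0.569 0.64 ] | 0.01 30 [0.549 0.668] | 0.03 28 [0.547 0.669] | 0.05 30 [0.546 0.638] | 0.07 30 [0.546 0.652] | 0.09 36 [0.546 0.658] | 0.11 20 [0.61  0.682] | ((0.6772501468658447, -0.02754931151866913), (0.23320691287517548, 0.3115912973880768), 11.167037963867188)
```

The pictures show the cabinet (scene 325,185) with both drawers part-open, the left one further out. The open slide box is at scene 343,267 / top 393,225 with its lid leaning toward the balance. The closed smaller blue box (scene 395,325) is a look-alike. The cabinet is turned about 2° and the slide box about 25°. I'm moving to in front of the left drawer with the fingers shut, and checking the space behind the lid.

```bash
python3 -m handwheel '[[0.9,0.76,0,-0.24],[0.9,0.76,0,-0.24],[0.9,0.76,0,-0.24],[0.9,0.76,0,-0.24],[0.9,0.76,0,-0.24],[0.9,0.76,0,-0.24],[0.9,0.76,0,-0.24],[0.9,0.76,0,-0.24],[0.9,0.76,0,-0.24],[0.9,0.76,0,-0.24]]' 1
python3 - <<'E'
from h import *
np.set_printoptions(precision=3,suppress=True)
s=get_state();print(s["t"],s["eef_pos"],R.from_rotvec(s["tool_rot"]).as_matrix()[:,:2].T)
a=np.radians(25.3);o=np.array([.453,-.322])
for cam in("scene","top"):
    P=np.load(cam+"0.npy").reshape(-1,3);d=P[:,:2]-o
    bx=d@[np.cos(a),np.sin(a)];by=d@[-np.sin(a),np.cos(a)]
    for y in(-.08,-.05,-.02,.01,.04,.07):
        m=(abs(by-y)<.015)&(bx>.105)&(bx<.3)&(P[:,2]>.03); print(cam,y,m.sum(),bx[m].min() if m.any() else 0,P[m,2].max() if m.any() else 0)
E
```

```text
t: 2.45
eef_pos: [0.4381, 0.1588, 0.3039]
tool_rot: [-3.141, -0.056, 0.0]
force: [-0.6, -0.4, 0.4]
grip_width: 0.0
grip_force: 0.0
2.45 [0.438 0.159 0.304] [[ 0.999  0.036 -0.   ]
 [ 0.036 -0.999 -0.   ]]
scene -0.08 311 0.1655610911331041 0.14656917806674286
scene -0.05 238 0.19025763461613976 0.12884373610207467
scene -0.02 177 0.20474926044434455 0.08862754677890727
scene 0.01 136 0.23061318423656732 0.07654898320476256
scene 0.04 91 0.24909326807013554 0.08459450066224772
scene 0.07 39 0.26568852833618783 0.058277198172522526
top -0.08 352 0.16342431736538093 0.1443421964285847
top -0.05 277 0.18581523719944518 0.13204467524757546
top -0.02 215 0.20524098181575462 0.09181442092998604
top 0.01 160 0.2265384685444505 0.08063116723863839
top 0.04 119 0.24662309612217143 0.07208335424143342
top 0.07 66 0.26384130425772423 0.058343942112176306
```

```bash
python3 -m handwheel '[[0.158,0.265,0,0],[0.158,0.265,0,0],[0.158,0.265,0.1,0],[0.158,0.265,0.455,0],[0.158,0.265,0.455,0],[0.158,0.265,0.455,0],[0.158,0.265,0.455,0],[0.158,0.265,0.455,0]]'
python3 - <<'E'
from h import *
c=read_camera("scene");v=c["pixels"][130:290,220:460,::-1];cv2.imwrite("pics/a.png",cv2.resize(v,None,fx=3,fy=3))
E
```

```text
t: 3.45
eef_pos: [0.5067, 0.0558, 0.1252]
tool_rot: [-3.14, -0.058, -0.007]
force: [-0.2, -0.5, 0.4]
grip_width: 0.0001
grip_force: 0.0
```

View pics/a.png

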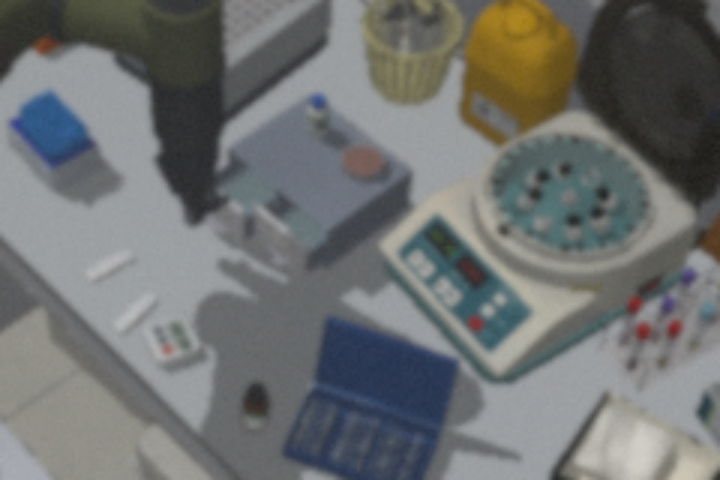

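The crop shows the shut fingers (around 205,205) standing just before the left drawer's panel, clear of everything else. Now pushing gently, watching the force.

```bash
python3 -m handwheel '[[0.03,0,0,0],[0.06,0,0,0],[0.09,0,0,0],[0.12,0,0,0],[0.15,0,0,0],[0.17,0,0,0],[0.17,0,0,0]]'; python3 -m handwheel '[[0.01,0,0,0],[0.02,0,0,0],[0.025,0,0,0],[0.025,0,0,0]]'
```

```text
t: 4.38
eef_pos: [0.5737, 0.0575, 0.1216]
tool_rot: [-3.141, -0.056, -0.0]
force: [-0.2, -0.7, -0.2]
grip_width: -0.0002
grip_force: 0.0
t: 4.88
eef_pos: [0.5833, 0.0579, 0.1219]
tool_rot: [-3.141, -0.057, -0.0]
force: [-0.1, 0.1, -0.8]
grip_width: 0.0
grip_force: 0.3
```

```bash
cat >> h.py <<'E'
def fronts():
    for cam in("scene","top"):
        P=cloud(read_camera(cam)).reshape(-1,3)
        d=P[(P[:,0]>.5)&(P[:,0]<.7)&(P[:,2]>.045)&(P[:,2]<.08)]
        for y in(.09,.075,.03,.015,-.01,-.03,-.05,-.08):
            q=d[abs(d[:,1]-y)<.007]; print(y,len(q),np.round(np.percentile(q[:,0],[3,20]),3) if len(q) else 0,end=' | ')
        print([(q,np.round(e["centre"],3).tolist()) for q in("left_front","right_front") for e in spot_point(cam,q)[:1]])
E
python3 -c "
from h import *
fronts()"
```

```text
0.09 4 [0.601 0.638] | 0.075 6 [0.591 0.663] | 0.03 24 [0.595 0.597] | 0.015 25 [0.594 0.597] | -0.01 24 [0.57  0.572] | -0.03 20 [0.569 0.571] | -0.05 21 [0.571 0.573] | -0.08 23 [0.57  0.571] | [('left_front', [0.6, 0.056, 0.058]), ('right_front', [0.573, -0.048, 0.054])]
0.09 0 0 | 0.075 0 0 | 0.03 1 [0.594 0.594] | 0.015 1 [0.619 0.619] | -0.01 13 [0.569 0.569] | -0.03 14 [0.568 0.569] | -0.05 14 [0.568 0.569] | -0.08 16 [0.569 0.571] | [('right_front', [0.569, -0.044, 0.057])]
```

```bash
python3 -m handwheel '[[0.006,0,0,0],[0.012,0,0,0],[0.016,0,0,0],[0.016,0,0,0]]'; python3 -m handwheel '[[0.005,0,0,0],[0.008,0,0,0],[0.008,0,0,0]]'
```

```text
t: 5.68
eef_pos: [0.5898, 0.0581, 0.1219]
tool_rot: [3.141, 0.057, 0.001]
force: [-0.2, 0.1, -0.6]
grip_width: 0.0001
grip_force: 0.0
t: 6.05
eef_pos: [0.5925, 0.0581, 0.1219]
tool_rot: [3.141, 0.057, -0.001]
force: [-3.3, -0.1, 1.9]
grip_width: -0.0001
grip_force: 2.0
```

```bash
python3 -m handwheel '[[0.004,0,0,0],[0.007,0,0,0],[0.007,0,0,0]]'; python3 -m handwheel '[[0.005,0,0,0],[0.005,0,0,0],[0.005,0,0,0]]'
```

```text
t: 6.42
eef_pos: [0.593, 0.0581, 0.1219]
tool_rot: [3.14, 0.057, -0.011]
force: [-19.6, 2.1, 11.3]
grip_width: 0.0
grip_force: 9.4
t: 6.8
eef_pos: [0.5933, 0.0581, 0.1219]
tool_rot: [3.139, 0.057, -0.018]
force: [-28.0, 2.9, 16.7]
grip_width: -0.0002
grip_force: 14.7
```

Left is against its stop. Now to the right drawer.

```bash
python3 -m handwheel '[[-0.08,0,0,0],[-0.17,0,0,0],[-0.17,0.13,0,0],[-0.17,0.262,0,0],[-0.17,0.262,0,0],[-0.17,0.262,0,0]]'; python3 -m handwheel '[[0.03,0,0,0],[0.06,0,0,0],[0.09,0,0,0],[0.12,0,0,0],[0.14,0,0,0],[0.15,0,0,0],[0.16,0,0,0],[0.16,0,0,0],[0.16,0,0,0]]'
```

```text
t: 7.55
eef_pos: [0.5336, -0.049, 0.1219]
tool_rot: [-3.141, -0.056, -0.001]
force: [1.2, 0.1, 0.1]
grip_width: 0.0004
grip_force: 0.0
t: 8.68
eef_pos: [0.5947, -0.0467, 0.1217]
tool_rot: [3.141, 0.056, -0.011]
force: [-15.4, 2.2, 8.8]
grip_width: -0.0001
grip_force: 7.9
```

```bash
python3 -m handwheel '[[0.006,0,0,0],[0.006,0,0,0],[0.006,0,0,0]]'; python3 -m handwheel '[[-0.1,0,0,0],[-0.2,0,0,0],[-0.2,0,-0.15,0],[-0.2,0,-0.3,0],[-0.2,0,-0.3,0],[-0.2,0,-0.3,0]]'
python3 -c "
from h import *
fronts()"
```

```text
t: 9.05
eef_pos: [0.5951, -0.0467, 0.1217]
tool_rot: [3.14, 0.056, -0.02]
force: [-27.6, 5.0, 15.5]
grip_width: 0.0001
grip_force: 13.9
t: 9.8
eef_pos: [0.5198, -0.0492, 0.2419]
tool_rot: [-3.14, -0.057, -0.001]
force: [0.1, 0.7, -1.1]
grip_width: 0.0003
grip_force: 0.0
0.09 4 [0.603 0.603] | 0.075 2 [0.602 0.602] | 0.03 3 [0.654 0.668] | 0.015 16 [0.602 0.606] | -0.01 17 [0.605 0.606] | -0.03 22 [0.605 0.606] | -0.05 21 [0.602 0.606] | -0.08 24 [0.605 0.607] | [('left_front', [0.606, 0.055, 0.057]), ('right_front', [0.733, 0.049, 0.085])]
0.09 0 0 | 0.075 0 0 | 0.03 0 0 | 0.015 0 0 | -0.01 0 0 | -0.03 0 0 | -0.05 0 0 | -0.08 0 0 | [('left_front', [0.534, -0.283, 0.112]), ('right_front', [0.69, 0.012, -0.003])]
```

Both drawers are shut (faces at x≈0.602–0.606). Now over to behind the lid.

```bash
python3 -m handwheel '[[0.13,0.538,0,-0.258],[0.13,0.538,0,-0.258],[0.13,0.538,0,-0.258],[0.13,0.538,0,-0.258],[0.13,0.538,0,-0.258],[0.13,0.538,0.1,-0.258],[0.13,0.538,0.185,-0.258],[0.13,0.538,0.185,-0.258]]'
python3 - <<'E'
from h import *
c=read_camera("scene");v=c["pixels"][190:320,260:460,::-1];cv2.imwrite("pics/b.png",cv2.resize(v,None,fx=4,fy=4))
a=np.radians(25.3);s=get_state();d=s["eef_pos"][:2]-np.array([.453,-.322])
print(d@[np.cos(a),np.sin(a)],d@[-np.sin(a),np.cos(a)],R.from_rotvec(s["tool_rot"]).as_matrix()[:2,0])
E
```

```text
t: 11.1
eef_pos: [0.5781, -0.2614, 0.1645]
tool_rot: [-3.062, -0.688, 0.009]
force: [-0.4, -0.2, 0.0]
grip_width: 0.0004
grip_force: 0.0
0.13968963768287104 0.0003275509273359969 [0.90380827 0.4279323 ]
```

View pics/b.png

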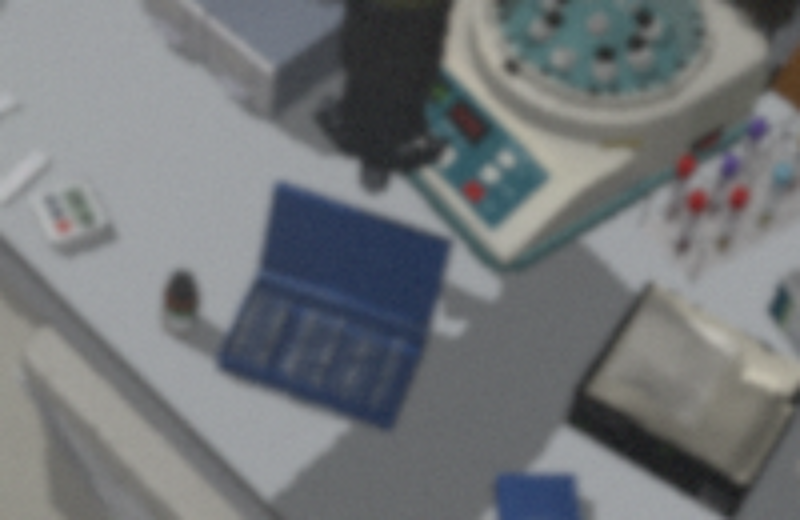

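The shut fingertip (375,178 in the crop) is behind the lid's middle, clear of the balance. Pushing toward the box's −x.

```bash
python3 -m handwheel '[[-0.03,0,0,0],[-0.06,0,0,0],[-0.09,0,0,0],[-0.12,0,0,0],[-0.15,0,0,0],[-0.18,0,0,0],[-0.2,0,0,0],[-0.22,0,0,0],[-0.24,0,0,0],[-0.26,0,0,0],[-0.28,0,0,0],[-0.3,0,0,0],[-0.32,0,0,0],[-0.34,0,0,0],[-0.36,0,0,0],[-0.38,0,0,0],[-0.38,0,0,0],[-0.38,0,0,0]]'
python3 - <<'E'
from h import *
c=read_camera("scene");v=c["pixels"][190:320,260:460,::-1];cv2.imwrite("pics/c.png",cv2.resize(v,None,fx=4,fy=4))
E
```

```text
t: 13.4
eef_pos: [0.4422, -0.3275, 0.168]
tool_rot: [3.065, 0.688, 0.0]
force: [0.1, -0.0, -0.5]
grip_width: -0.0002
grip_force: 0.0
```

View pics/c.png

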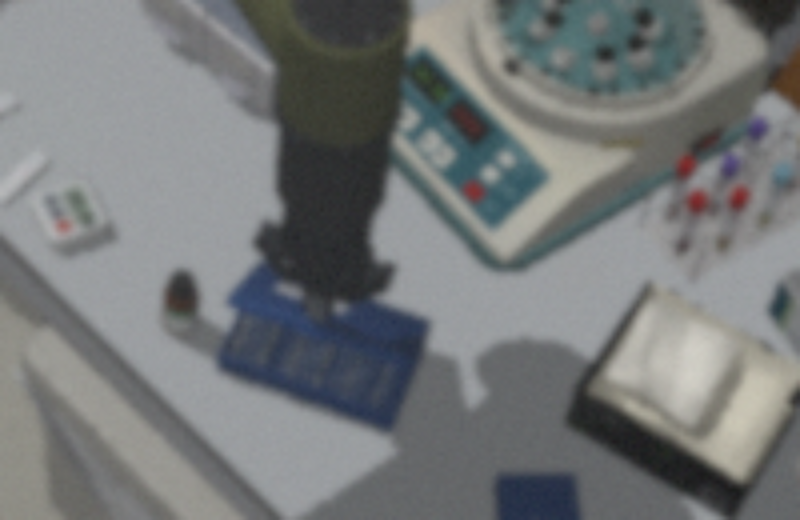

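The lid is well past upright, but still standing at about 45° or more and perhaps falling slowly. I'll wait a moment with the finger still, then look.

```bash
python3 -m handwheel '[[-0.02,0,0,0],[-0.04,0,0,0],[-0.06,0,0,0],[-0.06,0,0,0],[-0.06,0,0,0],[-0.06,0,0,0],[-0.06,0,0,0],[-0.06,0,0,0]]'; python3 -m handwheel '[[0,0,-0.2,0],[0,0,-0.4,0],[0.1,0.3,-0.4,0],[0.2,0.6,-0.4,0],[0.2,0.6,-0.4,0],[0.2,0.6,-0.4,0],[0.2,0.6,-0.4,0]]'
python3 - <<'E'
from h import *
c=read_camera("scene");v=c["pixels"][130:320,220:460,::-1];cv2.imwrite("pics/d.png",cv2.resize(v,None,fx=3,fy=3))
for cam in("scene","top"):
    P=cloud(read_camera(cam)).reshape(-1,3);d=P[:,:2]-[.453,-.322];a=np.radians(25.3)
    bx=d@[np.cos(a),np.sin(a)];by=d@[-np.sin(a),np.cos(a)]
    m=(abs(bx)<.09)&(abs(by)<.1)&(P[:,2]>.02)&(P[:,2]<.14)
    for x in(-.045,-.02,.0,.02,.045): q=m&(abs(bx-x)<.008);print(x,q.sum(),np.round(np.percentile(P[q,2],[10,50,90]),3) if q.any() else 0,end=' | ')
    q=m&(P[:,2]>.028);print(cv2.minAreaRect(P[q][:,:2].astype(np.float32)))
    for n in["slide_box","lid_edge","petri_dish","reagent_bottle","dropper_bottle","cassette_a","timer","left_front","right_front"]: print(n,[np.round(e["centre"],3).tolist() for e in spot_point(cam,n)[:2]])
E
```

```text
t: 14.45
eef_pos: [0.4205, -0.3377, 0.1679]
tool_rot: [3.065, 0.688, -0.0]
force: [0.6, -0.9, -0.5]
grip_width: -0.0001
grip_force: 0.0
t: 15.32
eef_pos: [0.5979, -0.5228, 0.3191]
tool_rot: [-3.059, -0.685, 0.011]
force: [0.7, 0.1, -1.7]
grip_width: -0.0001
grip_force: 0.0
-0.045 212 [0.023 0.051 0.06 ] | -0.02 169 [0.049 0.053 0.058] | 0.0 168 [0.046 0.05  0.055] | 0.02 149 [0.04  0.045 0.05 ] | 0.045 138 [0.034 0.039 0.045] | ((0.45841363072395325, -0.32719147205352783), (0.1076396256685257, 0.17131516337394714), 25.990190505981445)
slide_box [[0.464, -0.586, -0.002], [0.456, -0.323, 0.001]]
lid_edge [[0.414, -0.345, 0.05], [0.486, -0.607, 0.024]]
petri_dish [[0.732, -0.037, 0.081], [0.385, -0.21, 0.005]]
reagent_bottle [[0.385, -0.212, 0.004]]
dropper_bottle [[0.604, 0.057, 0.058], [0.384, -0.209, 0.002]]
cassette_a [[0.372, 0.019, -0.003], [0.4, 0.11, -0.002]]
timer [[0.379, -0.049, -0.005]]
left_front [[0.606, 0.06, 0.056]]
right_front [[0.605, -0.043, 0.059]]
-0.045 47 [0.038 0.045 0.047] | -0.02 29 [0.041 0.044 0.047] | 0.0 2 [0.038 0.04  0.042] | 0.02 0 0 | 0.045 0 0 | ((0.4439387917518616, -0.3908020853996277), (0.03328834846615791, 0.08415312319993973), 55.45811462402344)
slide_box [[0.464, -0.593, -0.003]]
lid_edge [[0.492, -0.611, 0.022], [0.417, -0.348, 0.032]]
petri_dish [[0.726, -0.04, 0.082], [0.726, 0.05, 0.089]]
reagent_bottle [[0.727, 0.05, 0.09], [0.372, 0.02, -0.002]]
dropper_bottle []
cassette_a [[0.396, 0.107, -0.0], [0.371, 0.02, 0.0]]
timer [[0.38, -0.054, -0.0], [0.372, 0.02, -0.0]]
left_front [[0.397, 0.105, 0.001], [0.604, 0.058, 0.054]]
right_front []
```

View pics/d.png

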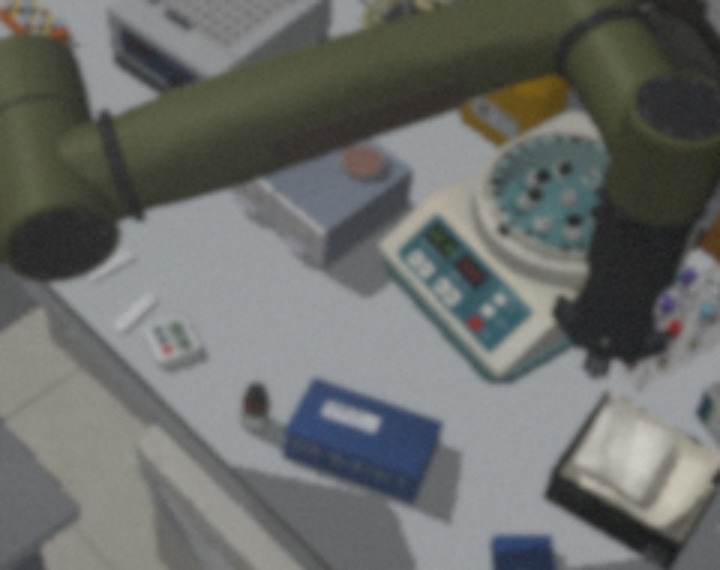

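The lid is over the box and still sinking (free edge 0.055, then 0.045). I'll let time pass and measure again.

```bash
python3 -m handwheel '[[0,0,0,0],[0,0,0,0],[0,0,0,0],[0,0,0,0],[0,0,0,0],[0,0,0,0],[0,0,0,0],[0,0,0,0],[0,0,0,0],[0,0,0,0],[0,0,0,0],[0,0,0,0],[0,0,0,0],[0,0,0,0],[0,0,0,0],[0,0,0,0]]'
python3 - <<'E'
from h import *
c=read_camera("scene");v=c["pixels"][130:320,220:460,::-1];cv2.imwrite("pics/e.png",cv2.resize(v,None,fx=3,fy=3))
P=cloud(c).reshape(-1,3);d=P[:,:2]-[.453,-.322];a=np.radians(25.3)
bx=d@[np.cos(a),np.sin(a)];by=d@[-np.sin(a),np.cos(a)]
m=(abs(bx)<.09)&(abs(by)<.1)&(P[:,2]>.02)&(P[:,2]<.14)
for x in(-.045,-.02,.0,.02,.045): q=m&(abs(bx-x)<.008);print(x,q.sum(),np.round(np.percentile(P[q,2],[10,50,90]),3),end=' | ')
q=m&(P[:,2]>.028);print(cv2.minAreaRect(P[q][:,:2].astype(np.float32)))
for n in["slide_box","lid_edge"]: print(n,[np.round(e["centre"],3).tolist() for e in spot_point("scene",n)[:2]])
E
```

```text
t: 18.38
eef_pos: [0.5953, -0.5205, 0.328]
tool_rot: [3.065, 0.688, -0.0]
force: [0.4, 0.3, -0.3]
grip_width: 0.0001
grip_force: 0.0
-0.045 218 [0.024 0.035 0.042] | -0.02 187 [0.033 0.038 0.043] | 0.0 176 [0.032 0.038 0.043] | 0.02 174 [0.033 0.038 0.043] | 0.045 153 [0.032 0.037 0.041] | ((0.4581319987773895, -0.32764512300491333), (0.10862003266811371, 0.17110857367515564), 26.874385833740234)
slide_box [[0.465, -0.588, 0.002], [0.453, -0.322, -0.001]]
lid_edge [[0.41, -0.349, 0.031], [0.49, -0.606, 0.024]]
```

View pics/e.png

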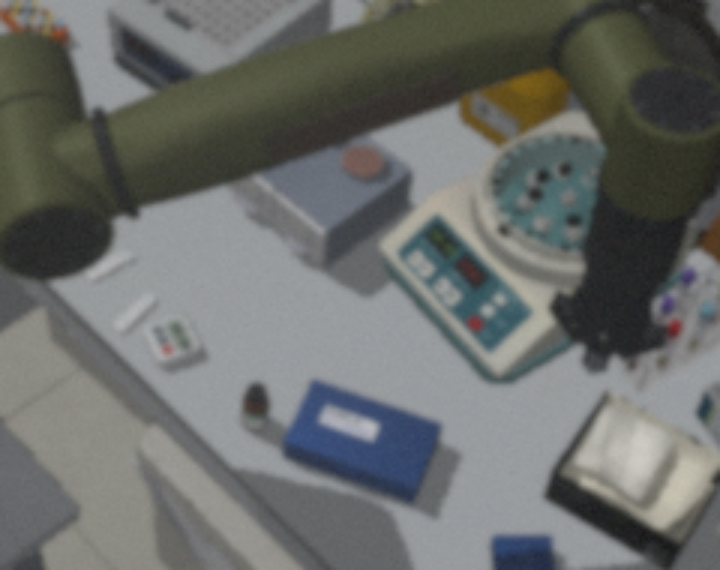

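The lid now lies flat at 38 mm all over (shut, crop 362,437). The box is still at (0.453, −0.322), the drawers are shut, the bystanders are in place and the robot is clear.

```bash
python3 -c "
from cell import *
print(finish_job())"
```

```text
the job is handed in; nothing more can be done
None
```

Both cabinet drawers and the slide box lid are fully shut; the box and the things around it stayed where they were in the camera checks, and the job was handed in at about 18.5 s.

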